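# Screw the barbed elbow into the slip dispenser's clamped outlet

### The job

Take the blue barbed elbow from its wooden stand, start it in the brass thread of the grey outlet body held in the bench clamp, and screw it in clockwise until the rubber sealing ring begins to resist; then go on just until the spout points along the yellow mark, and let go. Feel for the thread start with light pressure and do not force it, do not crush the seal by turning past the mark, and leave the jar, bowl and cup alone.

Things in the scene. Friction and masses are not known exactly. Their poses are not given: they have to be found in the camera images.
- elbow_center (a point): Blue plastic barbed elbow, loose, about 0.14 kg, upright in the stand with its flange on the stand's top. Point: centre of its upright gripping body, 36 mm (x) by 28 mm (y) by 46 mm high; grip the flat +y and -y sides from above. x is the way the spout points, z up. Under the body is a round flange, 54 mm across, 6 mm thick, its underside 29 mm below this point.
- elbow: the same elbow; origin on its axis in the underside of the flange, axes as for elbow_center
- spout_tip (a point): centre of the end of the elbow's round spout (16 mm, barbs 21 mm), 62 mm from the elbow's axis, 22 mm above the flange's underside
- lugs (a point): on the elbow's axis, 17 mm below the flange's underside, at the middle of its two thread lugs. They stand out of the shank at +x and -x (in line with the spout) to 36 mm across, 5.5 mm wide, from 14 to 20 mm below the flange's underside, slanted like the thread
- shank_tip (a point): bottom end of the elbow's round shank (23 mm thick), 28 mm below the flange's underside; the last 6 mm taper to 16 mm across
- stand: fixed wooden ring, 68 mm outside, 44 mm bore, 32 mm high, that holds the elbow at the start; origin at the centre of its underside
- port: Dispenser outlet, a grey tube, 60 mm across, 85 mm high, in a fixed bench clamp (jaws at +y and -y, clamp screw at -y; jaw tops 62 mm above the table). Origin on the tube's axis at table height, z up. +x is the way the yellow mark points. The elbow is screwed in from above, clockwise; once tight it stays where it is let go. It may be let go and gripped afresh once the lugs have dropped in.
- mark_tip (a point): outer end of the yellow mark, a tab on the port's rim pointing along the port's +x: 31 to 53 mm from the axis, 9 mm wide, its top 1 mm below the mouth
- port_mouth (a point): centre of the mouth, on the tube's axis in the plane of the brass lip's top, 85 mm above the table; axes as for port. Bore of the lip 27 mm. With its lugs on the lip the elbow's flange stays 20 mm above the mouth; with the lugs through the slots it drops about 15 mm, onto the sealing ring
- lip (a point): on the axis, 6.5 mm below the mouth, within the brass lip. It has two opposite slots for the lugs, whose angle is not reported: the lugs drop in where the spout points 1.7 rad (97 degrees) counter-clockwise from above of the mark, give or take 0.6 rad from start to start, with about 0.13 rad of play each way. Chamber below: 40 mm across; counter-clockwise there is a stop
- seal (a joint): how far (m) the black rubber sealing ring around the mouth is pressed down; 42 mm inside, 56 mm outside; at 0 it stands 5 mm above the mouth, at 0.005 it is flat. About 3 N start it down, then 1.2 N per mm. Turned about 0.85 rad clockwise from the slot's middle, the flange begins to press it, and is drawn down 2.6 mm per rad from there
- glaze_jar_center (a point): centre of a loose amber glass jar with white lid, 60 mm across, 70 mm high: leave alone
- bowl_center (a point): centre of a loose white bowl, 100 mm across, 45 mm high: leave alone
- brush_cup_center (a point): centre of a loose terracotta cup, 64 mm across, 75 mm high: leave alone
There are look-alikes about, which are no part of the job. Several things look just like the elbow: the one meant starts nearest to the robot's base.

How it is judged (in metres and radians):
On the way, in this order (a step that is already met when the one before it is completed fails the run):
1. the elbow's lugs have dropped through the slots: flange within 8 mm of the mouth, on its axis, the spout still well short of the mark (over 0.75 rad) (z of elbow in the frame of port_mouth below 0.008 m and horizontal distance between elbow and port_mouth below 0.004 m and x of spout_tip in the frame of port below 0.045 m), for 0.1 s.
2. the flange has begun to press the sealing ring by turning, the spout within 0.7 rad of the mark (value of joint seal above 0.0004 m and angle between the x axis of elbow and the x axis of port, either way round below 0.7 rad and x of spout_tip in the frame of port above 0.047 m), for 0.1 s.
At the end, for the whole second after the job is handed in: The elbow sits upright in the port (axis within 4 mm, tilt under 0.1 rad), drawn down on the sealing ring (pressed more than 0.4 mm), its spout pointing along the yellow mark within 0.14 rad (8 degrees), let go and at rest (angle between the x axis of elbow and the x axis of port, either way round below 0.14 rad and x of spout_tip in the frame of port above 0.05 m and horizontal distance between elbow and port_mouth below 0.004 m and angle between elbow's own z axis and vertical below 0.1 rad and value of joint seal above 0.0004 m and linear speed of elbow below 0.01 m/s); the robot touches nothing.
It fails at once if elbow forced against the port: contact forces between them sum to more than 30 N (contact force between elbow and port above 30 N).
It fails at once if sealing ring crushed: pressed more than 4.6 mm (value of joint seal above 0.0046 m).
It fails at once if turned past the mark by more than 0.3 rad once tight (value of joint seal above 0.0004 m and y of spout_tip in the frame of port below -0.0183 m).
It fails at once if jar, bowl or cup moved more than 20 mm (distance of any of glaze_jar_center, bowl_center, brush_cup_center from where it was at the start of the episode above 0.02 m).
It also fails if it takes over 69 s, if anything falls off the work surface, if the arm or the gripper's body presses on something with over 40 N, if the wrist force passes 120 N, or if a joint passes its speed limit or range.

### The arm

A 6-joint arm with a two-finger parallel gripper is mounted at the origin on the work surface. World frame = base frame: x ahead of the robot, y to its left, z up, the work surface at z = 0. Lengths are in m, angles in degrees, forces in N, time in s.
With the tool pointing down it reaches from about 0.375 to 0.9 m from the base axis. Payload 3.1 kg.
Tool frame: the origin (TCP) lies between the finger pads; the fingertips stand bot.tip_extent ahead of it and the grasp point (between the pads) lies 2 mm behind it (bot.tip_extent is the distance from the TCP to the fingertips, in m); z points along the fingers, y is the direction in which the jaws open and shut (so a half turn about z gives the same grasp; the last joint's range is limited). The gripper opens to 87 mm and grips with 3 to 60 N. Pads are 19 mm wide; open, the fingers measure 117 mm over their backs; the gripper's body (75 mm by 190 mm) begins 51 mm behind the grasp point.
Start: joints at [-73.367, 30.224, 82.088, -0, 67.689, -10.227], TCP at [0.282, -0.558, 0.209] pointing down, gripper open.
Joint ranges: [-176.69, 176.69], [-43.24, 126.21], [12.49, 139.97], [-82, 262], [0, 151.66], [-163.58, 163.58]. Speed limits (degrees/s): [159.86, 159.86, 180, 180, 180, 180].

### API

Orientations are given as a 3x3 rotation matrix whose columns are the frame's x, y, z axes.
In Python, from rig import bot, imaging, recognise, masks_of, mark_of gives the robot as it stands.
- The arm moves only by the tool send_rows, never from a script. Its argument "plan" is a list that holds one entry, the list of rows, each a list of 5 numbers: the shift along the world's x, y, z normalised to -1 to 1, where 1 is 0.03 m, then the turn about the world's z normalised to -1 to 1, where 1 is 0.1 rad, then the closure, from -1 (fully open) to 1 (shut). A call has 1 to 20 rows; each row shifts and turns the commanded pose from where the row before left it; what a row does not reach is not made up. A row lasts 1/10 s, in which the tool goes at most 50 mm and 8.59 degrees, less where a joint would pass 70% of its speed; a pose out of reach is approached as far as the arm can. A call with a number of a shift or a turn outside -1 to 1 is refused whole. A call with a gripper value outside its range is refused whole. The fingers move at their own pace and stop on an object; the grip force is fixed at half the most. Time passes only in rows, so rows that do not move let the fingers close. It gives the time, the measured TCP pose, the force and the opening at its end, in the units of the state.
- bot.read_state(): the state, without advancing time (a new reading comes with each control period).
- imaging.capture(name): name is "side" or "top" or "wrist"; returns a dict with "img" (420x560x3 uint8, blue, green, red), "mtx" (3x3 intrinsics, pixels), "pose" (4x4, takes a point from camera to world coordinates); the wrist camera has in their place "T_tool_cam" (4x4, takes a point from camera to tool coordinates, whose origin is the TCP and whose axes are the flange's). Camera axes: x right, y down, z forward; pixel columns grow to the right and rows downward; lengths in m; the calibration is good to about 2 mm. The wrist camera is an equidistant fisheye: a pixel r from the principal point sees the ray r / f radians off the axis. A picture is of the moment at which its call begins: read the wrist's pose just before it. There is no depth.
- bot.hand_in(): hands the job in, once; it reports no verdict.
Trained networks look in the newest picture that a camera, given by its name, has taken for a name from the list of things; names that differ only in an ending like _2 or _b are one class to them, and where a whole thing is asked for, a point or a joint stands for the part that bears it (a point fixed in the world has none). Each returns a list of dicts, best first, with "conf" (0 to 1); they miss things now and then, are a little off and sometimes report something else, mostly with a low value. They report only what shows in the picture. A call takes as long as a camera call. They do not tell look-alikes from the thing itself.
- recognise(camera, target): "at" ([x, y, z] in m, in world coordinates, good to about 4 mm: the middle of the surface that is visible of it).
- masks_of(camera, target): "region" (420x560 bool, what is visible of it).
- mark_of(camera, target): "at" ([x, y, z] in m, in world coordinates, good to about 4 mm: a listed point, or the origin of a listed thing).
The state is a dict: "time_s": time; "joint_positions": joint angles; "qvel": joint speeds; "tau": joint torques, N m; "position": TCP position; "tcp_rot": TCP orientation; "force": force on the tool from outside, world axes, zero at the start; "moment": the same for the moment, N m; "opening": opening from 0.0 (shut) to 1.0 (fully open).
Only numpy, scipy, OpenCV 4.12 (cv2) and the standard library are available. Lean on these libraries where they do the work, as an engineer would, in place of code of your own. Each camera call takes 0.05 s, during which the arm holds its last target.

## Working session

There is one attempt and no reset: what is moved stays moved. The work goes in short steps, Python scripts to look and compute and a tool call to move; the robot and the scene stay as the last step left them, time stands still between calls to the robot, and variables do not carry over. Pictures are saved under pics/ and viewed, and the job is handed in when it is done.

Besides the shell and the picture viewer there is one more tool, called after ">>>" as name([rows], argument=value, ...), one row to a line, values as JSON. send_rows: Moves the arm, as the interface text tells. Its arguments: {"type":"object","properties":{"plan":{"type":"array"}},"required":["plan"]}

```bash
ls; mkdir -p pics
python3 - <<'E'
from rig import bot, imaging, recognise, masks_of, mark_of
import cv2
s=bot.read_state();print(s, bot.tip_extent)
for c in ["side","top","wrist"]:
    d=imaging.capture(c);cv2.imwrite(f"pics/{c}0.png",d["img"])
    print(c,d["mtx"].round(1).tolist(),(d.get("pose") if "pose" in d else d["T_tool_cam"]).round(3).tolist())
    for t in ["elbow","elbow_center","spout_tip","port","port_mouth","mark_tip","stand"]:
        print(t,[(r["at"].round(3).tolist() if hasattr(r["at"],'round') else r["at"],round(r["conf"],2)) for r in mark_of(c,t)])
E
```

```text
pics
{'time_s': 0.0, 'joint_positions': array([-7.33671424e+01,  3.02787632e+01,  8.21550420e+01, -1.92236812e-03,
        6.76885112e+01, -1.02273774e+01]), 'qvel': array([ 0.10531266,  0.03615959,  0.01074175, -0.09174353,  0.00983646,
       -0.11200572]), 'tau': array([-1.13148275e-05, -4.40040350e+01, -1.76594067e+01,  6.32911082e-02,
        5.81861415e-02, -1.63769496e-04]), 'position': array([ 0.28218434, -0.55683486,  0.20838129]), 'tcp_rot': array([[ 8.92105660e-01,  4.51826383e-01, -6.40807952e-04],
       [ 4.51826703e-01, -8.92103403e-01,  2.03661322e-03],
       [ 3.48528630e-04, -2.10640832e-03, -9.99997721e-01]]), 'force': array([-0.46385984, -0.37128863,  0.45347174]), 'moment': array([0.03377861, 0.02989083, 0.00030738]), 'opening': 0.9997623444573036} 0.017
side [[486.7, 0.0, 288.0], [0.0, 486.7, 203.2], [0.0, 0.0, 1.0]] [[-0.678, -0.465, 0.57, -0.119], [-0.735, 0.408, -0.542, 0.68], [0.02, -0.786, -0.618, 0.866], [0.0, 0.0, 0.0, 1.0]]
elbow [([0.5468, -0.1904, 0.0332], 0.92), ([0.6759, -0.1291, 0.0249], 0.72), ([0.8381, -0.2226, 0.0269], 0.69), ([0.5794, -0.4035, 
[... 918 characters left out ...]
0021], 0.53)]
spout_tip [([0.5762, -0.3492, 0.0493], 0.87), ([0.5995, -0.159, 0.0554], 0.83), ([0.7797, -0.2052, 0.0495], 0.67), ([0.7295, -0.1489, 0.0498], 0.64), ([0.5453, -0.1823, -0.0007], 0.35)]
port [([0.5643, 0.1185, -0.0022], 0.73), ([0.7051, -0.2457, 0.0327], 0.32)]
port_mouth [([0.563, 0.117, 0.0867], 0.6)]
mark_tip [([0.6138, 0.1117, 0.0823], 0.71), ([0.5652, 0.1175, 0.0831], 0.67)]
stand [([0.5435, -0.1821, 0.0021], 0.64)]
wrist [[325.2, 0.0, 282.3], [0.0, 325.2, 207.1], [0.0, 0.0, 1.0]] [[-0.001, -0.968, -0.25, 0.069], [1.0, -0.001, 0.0, -0.001], [-0.001, -0.25, 0.968, -0.176], [0.0, 0.0, 0.0, 1.0]]
elbow []
elbow_center []
spout_tip []
port []
port_mouth []
mark_tip []
stand []
```

View pics/side0.png

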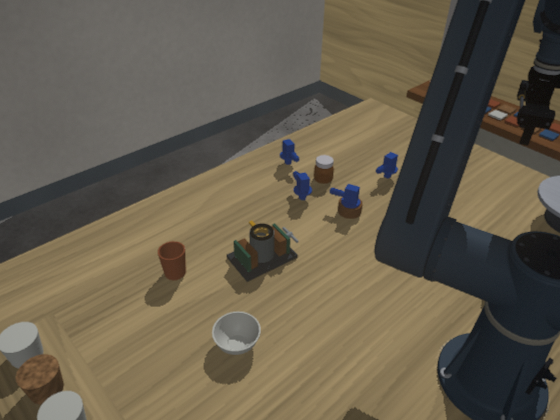

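View pics/top0.png

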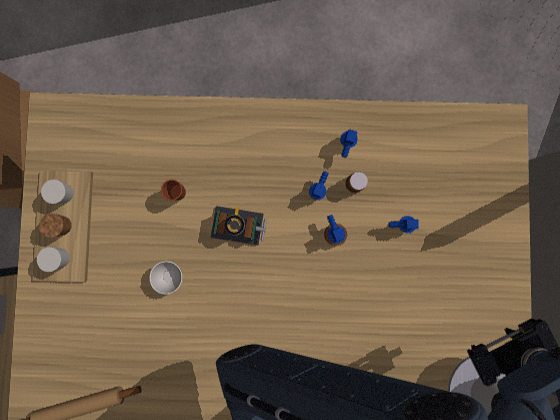

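The side view shows elbows at (288,150), (302,185), (350,197) and (389,165). In the top view they are at (349,141), (319,188), (336,233) and (407,225). The one at side (350,197) / top (336,233), about 0.57 m from the base, is the nearest, and it is the only one standing on a wooden ring. The others are at 0.69 m or more. I'll confirm this in a crop and refine the positions from both views.

Run:
```python
import cv2
a=cv2.imread("pics/side0.png")[130:280,220:420];b=cv2.imread("pics/top0.png")[165:265,200:400]
cv2.imwrite("pics/crop1.png",cv2.vconcat([cv2.resize(a,None,fx=3.0,fy=2.2*1.0,interpolation=2),cv2.resize(b,None,fx=3,fy=2.6,interpolation=2)]))
```

```text
(no output)
```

View pics/crop1.png

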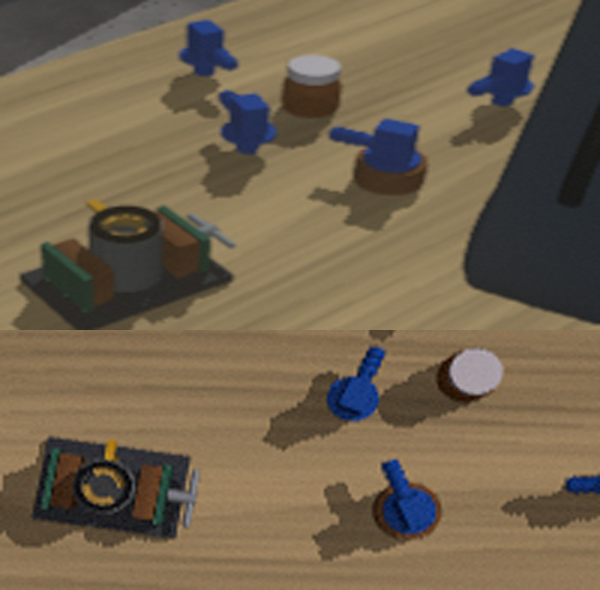

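The crop confirms it: the lower-right elbow is on the brown ring. Next I'll move above it.

>>> send_rows([
  [[0.6,0.88,0,0,-1],[0.6,0.88,0,0,-1],[0.6,0.88,0,0,-1],[0.6,0.88,0,0,-1],[0.6,0.88,0,0,-1],[0.6,0.88,0,0,-1],[0.6,0.88,0,0,-1],[0.6,0.88,0,0,-1],[0.6,0.88,0,0,-1],[0.6,0.88,0,0,-1],[0.6,0.88,0,0,-1],[0.6,0.88,0,0,-1],[0.6,0.88,0,0,-1],[0.6,0.88,0,0,-1],[0,0,0,0,-1],[0,0,0,0,-1],[0,0,0,0,-1]],
])

```text
time_s: 2.9
position: [0.534, -0.1886, 0.2093]
tcp_rot: [[0.892, 0.451, -0.0], [0.451, -0.892, -0.0], [-0.0, 0.0, -1.0]]
force: [-0.5, -0.0, -0.0]
opening: 1.002
```

```bash
cat > h.py <<'E'
from rig import bot, imaging, recognise, masks_of, mark_of
import cv2, numpy as np
def yaw():
    s=bot.read_state();R=s["tcp_rot"];return np.degrees(np.arctan2(R[1,0],R[0,0]))
def st():
    s=bot.read_state();print("t",round(s["time_s"],2),"pos",s["position"].round(4),"yaw",round(yaw(),2),"F",s["force"].round(1),"M",s["moment"].round(2),"open",round(s["opening"],3),"j6",round(s["joint_positions"][5],1));return s
def wpose(s,d):
    T=np.eye(4);T[:3,:3]=s["tcp_rot"];T[:3,3]=s["position"];return T@d["T_tool_cam"]
def ray(d,P,u,v,fish):
    K=d["mtx"];x=(u-K[0,2])/K[0,0];y=(v-K[1,2])/K[1,1]
    if fish:
        r=np.hypot(x,y);k=np.sin(r)/max(r,1e-9);q=np.array([x*k,y*k,np.cos(r)])
    else: q=np.array([x,y,1.])
    q=P[:3,:3]@(q/np.linalg.norm(q));return P[:3,3],q
def proj(d,P,X,fish):
    q=np.linalg.inv(P)@np.append(X,1);K=d["mtx"]
    if fish:
        r=np.hypot(q[0],q[1]);th=np.arctan2(r,q[2]);x,y=q[:2]/max(r,1e-9)*th
    else: x,y=q[:2]/q[2]
    return np.array([K[0,0]*x+K[0,2],K[1,1]*y+K[1,2]])
def marks(c,ts):
    for t in ts: print(c,t,[(np.round(r["at"],4).tolist(),round(r["conf"],2)) for r in mark_of(c,t)][:4])
E
python3 - <<'E'
from h import *
s=st();d=imaging.capture("wrist");cv2.imwrite("pics/w1.png",d["img"])
marks("wrist",["elbow","elbow_center","spout_tip","stand"])
for c in ("side","top"):
    imaging.capture(c);marks(c,["elbow","elbow_center","spout_tip","stand"])
E
```

```text
t 2.9 pos [ 0.534  -0.1886  0.2093] yaw 26.83 F [-0.5 -0.  -0. ] M [-0.04  0.04 -0.05] open 1.002 j6 32.4
wrist elbow [([0.5398, -0.189, 0.0322], 0.91), ([0.5786, -0.4053, 0.0293], 0.75), ([0.672, -0.1289, 0.0276], 0.74)]
wrist elbow_center [([0.5417, -0.1935, 0.0604], 0.81), ([0.6716, -0.1298, 0.06], 0.7), ([0.5808, -0.403, 0.0574], 0.56)]
wrist spout_tip [([0.7296, -0.1541, 0.0473], 0.78), ([0.5769, -0.3437, 0.0484], 0.68), ([0.5961, -0.1665, 0.0544], 0.57)]
wrist stand [([0.5617, 0.1208, 0.0852], 0.57)]
side elbow [([0.8413, -0.2218, 0.0298], 0.85), ([0.6769, -0.128, 0.026], 0.84), ([0.5476, -0.1877, 0.0311], 0.7)]
side elbow_center [([0.838, -0.2269, 0.0565], 0.84), ([0.5392, -0.1843, 0.0613], 0.74), ([0.6728, -0.1271, 0.0549], 0.59), ([0.4037, 0.3245, 0.0276], 0.54)]
side spout_tip [([0.7747, -0.2074, 0.0539], 0.76), ([0.604, -0.1641, 0.0529], 0.61), ([0.727, -0.1533, 0.0493], 0.61), ([0.4022, 0.3236, 0.026], 0.53)]
side stand [([0.5376, -0.189, 0.0038], 0.52)]
top elbow [([0.8386, -0.2236, 0.0278], 0.78), ([0.6735, -0.1304, 0.0298], 0.71), ([0.5799, -0.4054, 0.0249], 0.71), ([0.5399, -0.1866, 0.0348], 0.65)]
top elbow_center [([0.8375, -0.2213, 0.0559], 0.88), ([0.6738, -0.1279, 0.0548], 0.87), ([0.5768, -0.4091, 0.0578], 0.64), ([0.5426, -0.1856, 0.065], 0.47)]
top spout_tip [([0.7293, -0.1457, 0.0504], 0.87), ([0.7743, -0.2076, 0.0497], 0.86), ([0.5747, -0.3463, 0.0491], 0.82), ([0.5624, 0.1189, 0.0024], 0.63)]
top stand [([0.5458, -0.185, 0.0009], 0.5)]
```

View pics/w1.png

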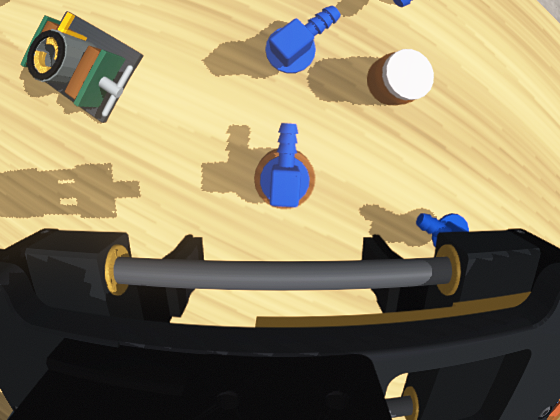

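The wrist view shows the elbow on its ring at about (286,180), spout tip at (289,125), lined up with the tool's x axis. I'll fit a simple shape model to the blue masks from all views.

```bash
cat > fit.py <<'E'
from h import *
from scipy.optimize import minimize
a=np.linspace(0,2*np.pi,24,endpoint=False)
box=np.array([[x,y,z] for x in(-.018,.018) for y in(-.014,.014) for z in(.006,.052)])
fl=np.array([[.027*np.cos(t),.027*np.sin(t),z] for t in a for z in(0,.006)])
sp=np.array([[x,.0095*np.cos(t),.022+.0095*np.sin(t)] for t in a for x in(.0,.062)])
PARTS=[box,fl,sp]
def mask(img,c,r=60):
    h=cv2.cvtColor(img,cv2.COLOR_BGR2HSV);m=cv2.inRange(h,(108,120,40),(128,255,255))
    n,l,s,cc=cv2.connectedComponentsWithStats(m)
    best=min((k for k in range(1,n) if s[k,4]>60),key=lambda k:np.hypot(*(cc[k]-c)))
    return (l==best).astype(np.uint8)
def render(p,z,d,P,fish,S=4):
    x,y,th=p;c,s=np.cos(th),np.sin(th);R=np.array([[c,-s,0],[s,c,0],[0,0,1]])
    im=np.zeros((420,560),np.uint8)
    for part in PARTS:
        q=np.array([proj(d,P,R@v+[x,y,z],fish) for v in part])
        cv2.fillConvexPoly(im,cv2.convexHull((q*16).round().astype(np.int32)),1,cv2.LINE_8,4)
    return im
def fit(views,p0,z):
    ms=[(mask(d["img"],proj(d,P,[p0[0],p0[1],z+.03],f)),d,P,f) for d,P,f in views]
    def cost(p):
        e=0
        for m,d,P,f in ms:
            r=render((p[0],p[1],p[2]*10),p[3],d,P,f);e+=1-(m&r).sum()/(m|r).sum()
        return e
    x0=np.array([p0[0],p0[1],p0[2]/10,z]);sim=np.vstack([x0]+[x0+np.eye(4)[i]*.006 for i in range(4)])
    r=minimize(cost,x0,method="Nelder-Mead",options=dict(initial_simplex=sim,maxiter=200))
    x=r.x;print("fit x,y,z",x[[0,1,3]].round(4),"yaw",np.degrees(x[2]*10).round(1),"cost",round(r.fun,3),"of",len(ms));return x
E
python3 - <<'E'
from fit import *
s=st();d=imaging.capture("wrist");w=(d,wpose(s,d),1)
d=imaging.capture("top");t=(d,d["pose"],0)
d=imaging.capture("side");sd=(d,d["pose"],0)
p0=(.541,-.187,np.radians(23))
fit([w],p0,.032);fit([t],p0,.032);fit([sd],p0,.032);fit([w,t,sd],p0,.032)
E
```

```text
t 3.65 pos [ 0.5344 -0.1879  0.2094] yaw 26.86 F [-0.  -0.2  0.5] M [-0.    0.02 -0.02] open 1.002 j6 32.5
fit x,y,z [ 0.5414 -0.1864  0.0189] yaw 23.2 cost 0.051 of 1
fit x,y,z [ 0.5462 -0.185   0.0295] yaw 20.8 cost 0.658 of 1
fit x,y,z [ 0.5415 -0.1875  0.0314] yaw 26.1 cost 0.258 of 1
fit x,y,z [ 0.5426 -0.1861  0.0265] yaw 23.3 cost 1.015 of 3
```

The wrist fit is good and the side view agrees: elbow at about (0.5415, -0.187), yaw about 23°. I'll align, descend halfway and refit to get a second height.

>>> send_rows([
  [[0.13,0.02,-0.5,-0.3,-1],[0.1,0.02,-0.6,-0.33,-1],[0,0,-0.6,0,-1],[0,0,-0.6,0,-1],[0,0,0,0,-1],[0,0,0,0,-1]],
])

```text
time_s: 4.4
position: [0.5414, -0.1867, 0.1404]
tcp_rot: [[0.919, 0.395, -0.0], [0.395, -0.919, 0.0], [-0.0, -0.0, -1.0]]
force: [-0.6, 0.7, 0.7]
opening: 1.0
```

Run:
```python
from fit import *
s=st();d=imaging.capture("wrist");cv2.imwrite("pics/w2.png",d["img"]);w=(d,wpose(s,d),1)
p0=(.541,-.187,np.radians(23))
x=fit([w],p0,.032)
marks("wrist",["elbow","elbow_center","spout_tip"])
im=d["img"].copy();c,_=cv2.findContours(render((x[0],x[1],x[2]*10),x[3],*w),0,1);cv2.drawContours(im,c,-1,(0,255,0),1)
cv2.imwrite("pics/w2o.png",im)
```

```text
t 4.4 pos [ 0.5414 -0.1867  0.1404] yaw 23.25 F [-0.6  0.7  0.7] M [ 0.05 -0.01  0.01] open 1.0 j6 36.5
fit x,y,z [ 0.5426 -0.1857  0.0274] yaw 23.5 cost 0.064 of 1
wrist elbow [([0.5428, -0.1884, 0.0295], 0.83), ([0.6737, -0.131, 0.0299], 0.65)]
wrist elbow_center [([0.6727, -0.1279, 0.0578], 0.72), ([0.5431, -0.1911, 0.0618], 0.65), ([0.5619, 0.1203, 0.0031], 0.17)]
wrist spout_tip [([0.5395, -0.1872, 0.0325], 0.69), ([0.5959, -0.1676, 0.0575], 0.58), ([0.5741, -0.3436, 0.0484], 0.4), ([0.5441, -0.1888, 0.0144], 0.17)]
```

View pics/w2o.png

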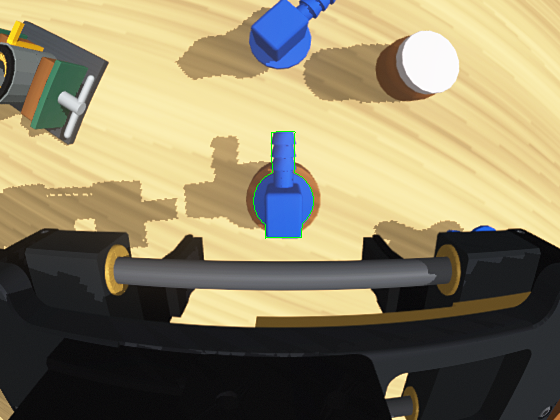

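The outline (body at about (283,215), spout tip (283,132)) matches the model, and the measured flange height is consistent with the 32 mm stand. I'll descend and grip.

>>> send_rows([
  [[0.02,0.02,-0.6,0,-1],[0,0,-0.6,0,-1],[0,0,-0.6,0,-1],[0,0,-0.5,0,-1],[0,0,-0.3,0,-1],[0,0,0,0,-1],[0,0,0,0,1],[0,0,0,0,1],[0,0,0,0,1],[0,0,0,0,1],[0,0,0,0,1],[0,0,0,0,1],[0,0,0,0,1],[0,0,0,0,1]],
])

```text
time_s: 6.0
position: [0.5419, -0.1861, 0.0624]
tcp_rot: [[0.919, 0.395, -0.0], [0.395, -0.919, 0.0], [-0.0, -0.0, -1.0]]
force: [0.3, 0.5, 0.2]
opening: 0.356
```

Run:
```python
from fit import *
s=st();d=imaging.capture("wrist");cv2.imwrite("pics/w3.png",d["img"])
```

```text
t 6.0 pos [ 0.5419 -0.1861  0.0624] yaw 23.25 F [0.3 0.5 0.2] M [ 0.   -0.01 -0.02] open 0.356 j6 36.6
```

View pics/w3.png

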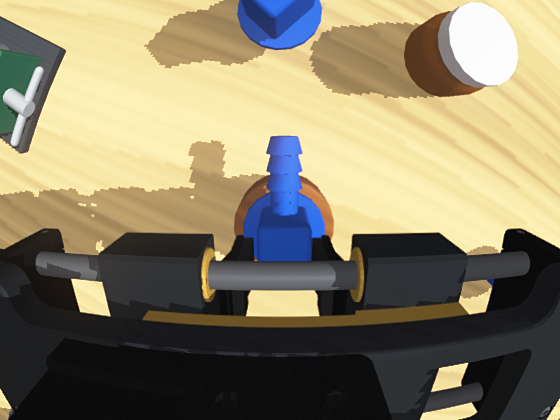

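The body sits between the fingers at about (284,240), with the opening at 31 mm and possibly still closing. I'll wait a little and lift.

>>> send_rows([
  [[0,0,0,0,1],[0,0,0,0,1],[0,0,0,0,1],[0,0,0.3,0,1],[0,0,0.6,0,1],[0,0,0.8,0,1],[0,0,0.8,0,1],[0,0,0.8,0,1],[0,0,0.8,0,1],[0,0,0.6,0,1],[0,0,0.3,0,1],[0,0,0,0,1]],
])

```text
time_s: 7.25
position: [0.5424, -0.1864, 0.2138]
tcp_rot: [[0.919, 0.395, 0.002], [0.395, -0.919, -0.001], [0.002, 0.002, -1.0]]
force: [-0.2, 0.2, -1.2]
opening: 0.315
```

Run:
```python
from fit import *
s=st();d=imaging.capture("wrist");cv2.imwrite("pics/w4.png",d["img"])
for c in ("top","side"):
    imaging.capture(c);marks(c,["port_mouth","mark_tip","port"])
```

```text
t 7.25 pos [ 0.5424 -0.1864  0.2138] yaw 23.25 F [-0.2  0.2 -1.2] M [-0.07  0.03 -0.03] open 0.315 j6 36.6
top port_mouth [([0.5649, 0.119, 0.0863], 0.9)]
top mark_tip [([0.6135, 0.1096, 0.0839], 0.93)]
top port [([0.5627, 0.1174, -0.0006], 0.71), ([0.5429, -0.1834, 0.214], 0.35)]
side port_mouth [([0.5651, 0.1182, 0.0813], 0.76)]
side mark_tip [([0.6116, 0.1077, 0.0807], 0.89), ([0.7032, -0.2508, 0.0324], 0.17)]
side port [([0.5652, 0.1186, 0.0039], 0.66)]
```

View pics/w4.png

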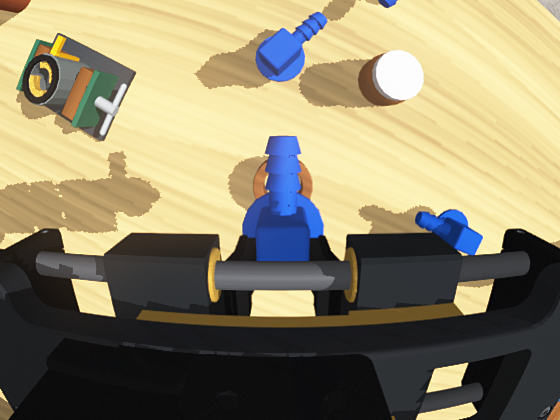

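It's lifted and the ring below is empty. I'll move towards the port while turning counter-clockwise, stopping short to measure the port from two wrist positions.

>>> send_rows([
  [[0.04,0.43,0,1,1],[0.04,0.43,0,1,1],[0.04,0.43,0,1,1],[0.04,0.43,0,1,1],[0.04,0.43,0,1,1],[0.04,0.43,0,1,1],[0.04,0.43,0,1,1],[0.04,0.43,0,1,1],[0.04,0.43,0,1,1],[0.04,0.43,0,1,1],[0.04,0.43,0,1,1],[0.04,0.43,0,1,1],[0,0,0,0,1],[0,0,0,0,1]],
])

```text
time_s: 9.1
position: [0.5563, -0.0315, 0.2122]
tcp_rot: [[-0.034, 0.999, -0.0], [0.999, 0.034, -0.0], [-0.0, -0.0, -1.0]]
force: [-0.4, 0.5, -0.8]
opening: 0.319
```

Run:
```python
from fit import *
import pickle
s=st();d=imaging.capture("wrist");cv2.imwrite("pics/w5.png",d["img"])
pickle.dump((d,wpose(s,d)),open("v1.pkl","wb"))
marks("wrist",["port_mouth","mark_tip","port"])
```

```text
t 9.1 pos [ 0.5563 -0.0315  0.2122] yaw 91.93 F [-0.4  0.5 -0.8] M [ 0.05 -0.11  0.03] open 0.319 j6 -16.6
wrist port_mouth [([0.5623, 0.1198, 0.0862], 0.56)]
wrist mark_tip [([0.6153, 0.1137, 0.0832], 0.62)]
wrist port [([0.5632, 0.121, 0.0003], 0.81)]
```

View pics/w5.png

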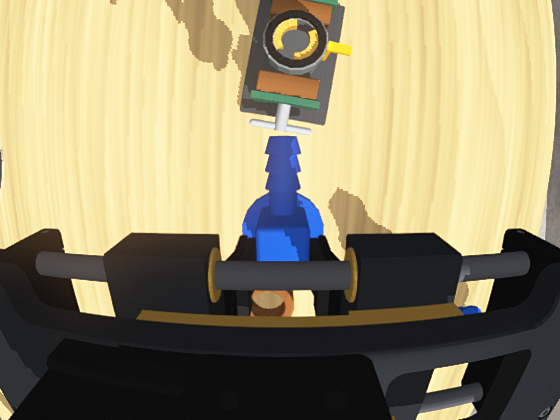

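The port is at (296,40) with the yellow mark at (340,49), and the brass lip seems to show gaps. I'll enlarge it.

Run:
```python
import cv2
a=cv2.imread("pics/w5.png")[0:90,240:360]
cv2.imwrite("pics/c5.png",cv2.resize(a,None,fx=6.5,fy=6.5,interpolation=cv2.INTER_CUBIC))
```

```text
(no output)
```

View pics/c5.png

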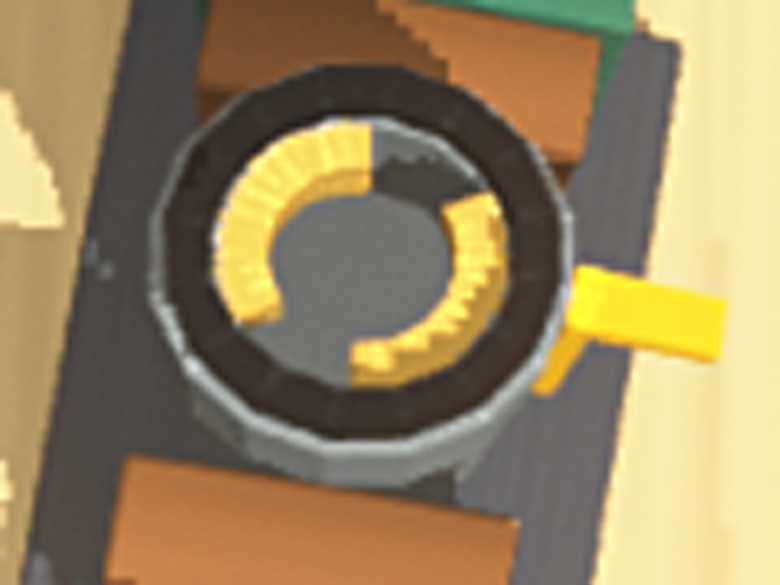

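The slots show clearly, at about 1 o'clock and 7 o'clock. I'll take a second view from a shifted position, then triangulate the mouth and the slots.

>>> send_rows([
  [[0.6,0.7,0,0,1],[0.6,0.7,0,0,1],[0,0,0,0,1],[0,0,0,0,1]],
])

```text
time_s: 9.7
position: [0.5921, 0.0104, 0.212]
tcp_rot: [[-0.035, 0.999, -0.001], [0.999, 0.035, -0.0], [-0.0, -0.001, -1.0]]
force: [-0.5, -0.4, -0.3]
opening: 0.316
```

Run:
```python
from fit import *
import pickle
s=st();d=imaging.capture("wrist");cv2.imwrite("pics/w6.png",d["img"])
P=wpose(s,d);pickle.dump((d,P),open("v2.pkl","wb"))
marks("wrist",["port_mouth","mark_tip","port"])
p=proj(d,P,[.564,.119,.085],1);print(p)
x0=int(p[0])-65;y0=max(0,int(p[1])-50)
print(x0,y0)
cv2.imwrite("pics/c6.png",cv2.resize(d["img"][y0:y0+95,max(0,x0):x0+130],None,fx=6,fy=6,interpolation=cv2.INTER_CUBIC))
```

```text
t 9.7 pos [0.5921 0.0104 0.212 ] yaw 92.02 F [-0.5 -0.4 -0.3] M [-0.05 -0.06  0.05] open 0.316 j6 -11.8
wrist port_mouth [([0.5597, 0.1194, 0.0839], 0.83)]
wrist mark_tip [([0.6155, 0.1122, 0.0847], 0.89)]
wrist port [([0.5639, 0.1214, 0.0009], 0.97)]
[255.38369405  82.40768974]
190 32
```

View pics/c6.png

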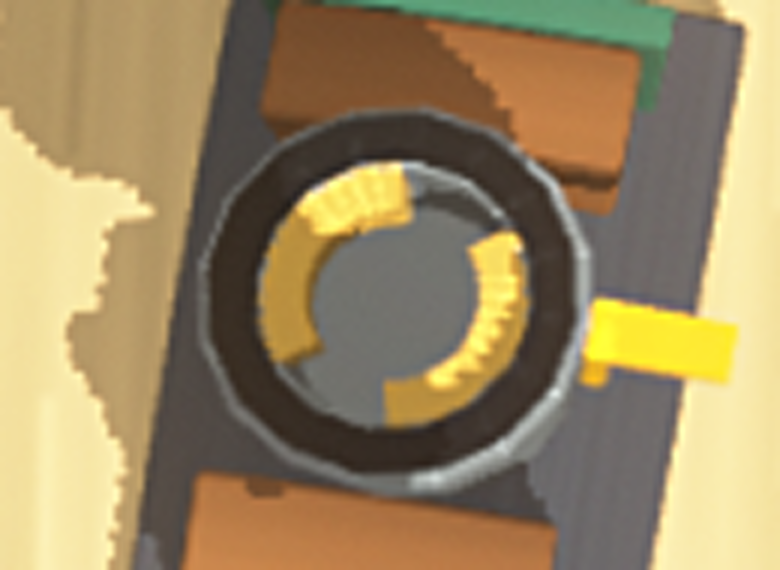

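```bash
cat > port.py <<'E'
from fit import *
import pickle
from scipy.optimize import least_squares
def onplane(d,P,uv,z):
    o,q=ray(d,P,uv[0],uv[1],1);return o+q*((z-o[2])/q[2])
def circ(X):
    f=lambda p:np.hypot(X[:,0]-p[0],X[:,1]-p[1])-p[2]
    r=least_squares(f,[.563,.119,.028],loss="soft_l1",f_scale=.0005);return r.x,np.sqrt((r.fun**2).mean())
V=[pickle.load(open(f,"rb")) for f in("v1.pkl","v2.pkl")]
if __name__=="__main__":
    for d,P in V:
        p=proj(d,P,[.563,.119,.09],1)
        m=(d["img"].max(2)<62).astype(np.uint8);Y,X=np.mgrid[:420,:560];m[np.hypot(X-p[0],Y-p[1])>45]=0
        n,l,s,c=cv2.connectedComponentsWithStats(m);k=1+np.argmax(s[1:,4]);m=(l==k).astype(np.uint8)
        cs,_=cv2.findContours(m,cv2.RETR_EXTERNAL,cv2.CHAIN_APPROX_NONE)
        C=max(cs,key=len)[:,0,:]
        for z in(.085,.090,.095):
            print(z,[v.round(4).tolist() if hasattr(v,"round") else v for v in circ(np.array([onplane(d,P,u,z) for u in C]))], s[k].tolist())
    # picked: lip corners and mark
    sets=[dict(A=(372,128),B=(490,197),C=(243,322),D=(350,350),T1=(727,300),T2=(716,360),M1=(585,268),M2=(577,325)),
          dict(A=(408,170),B=(520,238),C=(272,362),D=(387,385),T1=(737,325),T2=(727,382),M1=(598,300),M2=(588,355))]
    offs=[(240,0,6.5),(190,32,6)]
    for (d,P),S,(ox,oy,f) in zip(V,sets,offs):
        g={k:onplane(d,P,((u+.5)/f-.5+ox,(v+.5)/f-.5+oy),.085 if k in "ABCD" else .084) for k,(u,v) in S.items()}
        print({k:v[:2].round(4).tolist() for k,v in g.items()})
        t=(g["T1"]+g["T2"])/2;m=(g["M1"]+g["M2"])/2
        print("mark tip",t.round(4),"dir",np.degrees(np.arctan2(*(t-m)[1::-1])).round(1))
        a=lambda X,Y:np.degrees(np.arctan2(*((Y-X)[1::-1])))
        s1=(g["A"]+g["B"])/2;s2=(g["C"]+g["D"])/2
        print("slot mids",s1.round(4),s2.round(4),"mid",((s1+s2)/2).round(4),"dir",a(s2,s1).round(1))
        print("A,C mid / B,D mid", ((g["A"]+g["D"])/2).round(4),((g["B"]+g["C"])/2).round(4))
E
python3 port.py
```

```text
0.085 [[0.5639, 0.1213, 0.0267], 0.0031] [266, 10, 56, 57, 768]
0.09 [[0.5637, 0.12, 0.0263], 0.003] [266, 10, 56, 57, 768]
0.095 [[0.5636, 0.1186, 0.0258], 0.0029] [266, 10, 56, 57, 768]
0.085 [[0.5615, 0.12, 0.0254], 0.0028] [225, 52, 55, 59, 736]
0.09 [[0.562, 0.1194, 0.0249], 0.0028] [225, 52, 55, 59, 736]
0.095 [[0.5625, 0.1187, 0.0245], 0.0027] [225, 52, 55, 59, 736]
{'A': [0.5647, 0.1405], 'B': [0.5818, 0.1306], 'C': [0.5473, 0.1097], 'D': [0.5625, 0.106], 'T1': [0.6168, 0.1179], 'T2': [0.6154, 0.1085], 'M1': [0.5959, 0.1209], 'M2': [0.5949, 0.112]}
mark tip [0.6161 0.1132 0.084 ] dir -9.0
slot mids [0.5733 0.1356 0.085 ] [0.5549 0.1078 0.085 ] mid [0.5641 0.1217 0.085 ] dir 56.5
A,C mid / B,D mid [0.5636 0.1233 0.085 ] [0.5645 0.1202 0.085 ]
{'A': [0.5652, 0.1406], 'B': [0.5828, 0.13], 'C': [0.5453, 0.1099], 'D': [0.5632, 0.1064], 'T1': [0.6166, 0.1178], 'T2': [0.6154, 0.1088], 'M1': [0.5951, 0.1208], 'M2': [0.5939, 0.112]}
mark tip [0.616  0.1133 0.084 ] dir -8.1
slot mids [0.574  0.1353 0.085 ] [0.5543 0.1081 0.085 ] mid [0.5641 0.1217 0.085 ] dir 54.0
A,C mid / B,D mid [0.5642 0.1235 0.085 ] [0.564  0.1199 0.085 ]
```

```bash
cat > p2.py <<'E'
from port import *
for d,P in V:
    p=proj(d,P,[.563,.1205,.09],1)
    # radial edge search: outer edge of dark ring
    g=cv2.cvtColor(d["img"],cv2.COLOR_BGR2GRAY).astype(float)
    pts=[]
    for a in np.radians(np.arange(0,360,5)):
        best=None
        rr=np.arange(.022,.034,.0002);vals=[]
        for r in rr:
            u=proj(d,P,[.5637+r*np.cos(a),.1208+r*np.sin(a),.09],1)
            vals.append(cv2.getRectSubPix(g.astype(np.float32),(1,1),(float(u[0]),float(u[1])))[0,0])
        vals=np.array(vals);gr=np.gradient(cv2.GaussianBlur(vals[None],(9,1),2)[0])
        k=np.argmax(gr)
        if gr[k]>1: pts.append([.5637+rr[k]*np.cos(a),.1208+rr[k]*np.sin(a)])
    pts=np.array(pts)
    f=lambda q:np.hypot(pts[:,0]-q[0],pts[:,1]-q[1])-q[2]
    r=least_squares(f,[.5637,.1208,.028],loss="soft_l1",f_scale=.0003);print("seal outer",r.x.round(4),len(pts),np.median(abs(r.fun)).round(5))
d,P=V[1]
Pi=np.linalg.inv(d["T_tool_cam"]);
tcp=P@Pi;yw=np.arctan2(tcp[1,0],tcp[0,0])
m=mask(d["img"],proj(d,P,tcp[:3,3]-[0,0,.01],1));m[232:]=0
for z in(.026,.030,.034):
    def cost(q):
        c,s=np.cos(yw),np.sin(yw)
        r=render((tcp[0,3]+c*q[0]-s*q[1],tcp[1,3]+s*q[0]+c*q[1],yw+q[2]*10),tcp[2,3]-z,d,P,1);r[232:]=0
        return 1-(m&r).sum()/(m|r).sum()
    sim=np.vstack([np.zeros(3)]+list(np.eye(3)*.004))
    r=minimize(cost,np.zeros(3),method="Nelder-Mead",options=dict(initial_simplex=sim));print("elbow in tool (x, y-left, yaw deg)",z,r.x[:2].round(4),np.degrees(r.x[2]*10).round(2),r.fun.round(3))
E
python3 p2.py
```

```text
seal outer [0.5637 0.1203 0.0283] 72 0.00018
seal outer [0.5637 0.1204 0.0282] 72 0.00015
elbow in tool (x, y-left, yaw deg) 0.026 [ 0.0004 -0.0008] 0.36 0.069
elbow in tool (x, y-left, yaw deg) 0.03 [ 0.0001 -0.0007] 0.61 0.062
elbow in tool (x, y-left, yaw deg) 0.034 [-0.0006 -0.0007] 0.36 0.055
```

Both views agree: the port axis is at (0.5637, 0.1204), with the seal's outer radius reading 28.2 mm against the expected 28. The mark points about -8° in world. The slot middle is at about 57° in world, 1.14 rad counter-clockwise of the mark, which is inside the stated range. The elbow sits on the tool axis with about 0.4° of yaw error. I'll move above the mouth with the spout at 57°.

>>> send_rows([
  [[-0.12,0.46,0,-0.76,1],[-0.12,0.46,0,-0.76,1],[-0.12,0.46,0,-0.76,1],[-0.12,0.46,0,-0.76,1],[-0.12,0.46,0,-0.76,1],[-0.12,0.46,0,-0.76,1],[-0.12,0.46,0,-0.76,1],[-0.12,0.46,0,-0.76,1],[0,0,-0.4,0,1],[0,0,-0.5,0,1],[0,0,-0.5,0,1],[0,0,-0.4,0,1],[0,0,0,0,1],[0,0,0,0,1]],
])

```text
time_s: 11.3
position: [0.5635, 0.1205, 0.158]
tcp_rot: [[0.542, 0.84, -0.001], [0.84, -0.542, -0.0], [-0.0, -0.0, -1.0]]
force: [0.1, -0.1, -1.3]
opening: 0.314
```

Run:
```python
from fit import *
s=st();d=imaging.capture("wrist");cv2.imwrite("pics/w7.png",d["img"])
d=imaging.capture("top");cv2.imwrite("pics/t7.png",cv2.resize(d["img"][170:290,180:320],None,fx=5,fy=5,interpolation=2))
```

```text
t 11.3 pos [0.5635 0.1205 0.158 ] yaw 57.17 F [ 0.1 -0.1 -1.3] M [ 0.01 -0.01  0.02] open 0.314 j6 33.8
```

View pics/w7.png

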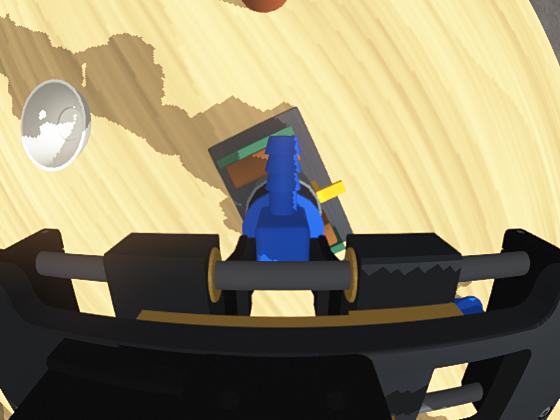

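The elbow is centred over the port in the wrist view, with the yellow mark at (332,191) to its right. I'll lower the shank into the bore, stopping just above lug contact.

>>> send_rows([
  [[0,0,-0.12,0,1],[0,0,-0.12,0,1],[0,0,-0.12,0,1],[0,0,-0.12,0,1],[0,0,-0.12,0,1],[0,0,0,0,1]],
])

```text
time_s: 12.0
position: [0.563, 0.1211, 0.1396]
tcp_rot: [[0.542, 0.84, -0.001], [0.84, -0.542, -0.0], [-0.001, -0.001, -1.0]]
force: [-0.8, -1.3, -1.3]
opening: 0.323
```

```bash
python3 -c "
from h import *
st()"
```

```text
t 12.0 pos [0.563  0.1211 0.1396] yaw 57.17 F [-0.8 -1.3 -1.3] M [-0.04 -0.04 -0.02] open 0.323 j6 33.8
```

>>> send_rows([
  [[0,0,-0.07,0,1],[0,0,-0.07,0,1],[0,0,0,0,1]],
])

```text
time_s: 12.3
position: [0.5633, 0.121, 0.1359]
tcp_rot: [[0.542, 0.84, -0.001], [0.84, -0.542, -0.0], [-0.0, -0.0, -1.0]]
force: [-1.2, -0.6, -2.3]
opening: 0.319
```

>>> send_rows([
  [[0,0,-0.03,0,1],[0,0,0,0,1]],
])

```text
time_s: 12.5
position: [0.5635, 0.1211, 0.1352]
tcp_rot: [[0.542, 0.84, -0.0], [0.84, -0.542, -0.0], [-0.0, -0.0, -1.0]]
force: [0.0, 0.1, -2.1]
opening: 0.316
```

>>> send_rows([
  [[0,0,-0.03,0,1],[0,0,0,0,1]],
])

```text
time_s: 12.7
position: [0.5635, 0.1211, 0.1343]
tcp_rot: [[0.542, 0.84, -0.0], [0.84, -0.542, -0.0], [-0.0, -0.0, -1.0]]
force: [-0.2, 0.0, -2.1]
opening: 0.32
```

>>> send_rows([
  [[0,0,-0.03,0,1],[0,0,0,0,1]],
])

```text
time_s: 12.9
position: [0.5634, 0.121, 0.1333]
tcp_rot: [[0.542, 0.84, -0.0], [0.84, -0.542, -0.0], [-0.0, -0.0, -1.0]]
force: [-0.4, 0.0, -1.4]
opening: 0.319
```

>>> send_rows([
  [[0,0,-0.03,0,1],[0,0,0,0,1]],
])

```text
time_s: 13.1
position: [0.5634, 0.1211, 0.1325]
tcp_rot: [[0.542, 0.84, -0.0], [0.84, -0.542, -0.0], [-0.0, -0.0, -1.0]]
force: [-0.4, 0.1, -1.8]
opening: 0.317
```

>>> send_rows([
  [[0,0,-0.03,0,1],[0,0,0,0,1]],
])

```text
time_s: 13.3
position: [0.5634, 0.1211, 0.1315]
tcp_rot: [[0.542, 0.84, -0.0], [0.84, -0.542, -0.0], [-0.0, -0.0, -1.0]]
force: [-0.1, -1.2, -1.6]
opening: 0.316
```

There is no resistance at 0.1315, so the lugs seem to be entering the slots. I'll continue gently.

>>> send_rows([
  [[0,0,-0.03,0,1],[0,0,-0.03,0,1],[0,0,0,0,1]],
])

```text
time_s: 13.6
position: [0.5634, 0.121, 0.1297]
tcp_rot: [[0.542, 0.84, -0.0], [0.84, -0.542, 0.0], [-0.0, -0.0, -1.0]]
force: [1.2, 0.2, -2.1]
opening: 0.312
```

>>> send_rows([
  [[0,0,-0.03,0,1],[0,0,-0.03,0,1],[0,0,0,0,1]],
])

```text
time_s: 13.9
position: [0.5634, 0.1211, 0.1279]
tcp_rot: [[0.542, 0.84, -0.0], [0.84, -0.542, 0.0], [-0.0, -0.0, -1.0]]
force: [0.4, 0.3, -2.1]
opening: 0.316
```

>>> send_rows([
  [[0,0,-0.03,0,1],[0,0,-0.03,0,1],[0,0,0,0,1]],
])

```text
time_s: 14.2
position: [0.5634, 0.1211, 0.1261]
tcp_rot: [[0.542, 0.84, -0.0], [0.84, -0.542, 0.0], [-0.0, -0.0, -1.0]]
force: [0.5, 0.2, -0.5]
opening: 0.314
```

>>> send_rows([
  [[0,0,-0.03,0,1],[0,0,-0.03,0,1],[0,0,0,0,1]],
])

```text
time_s: 14.5
position: [0.5634, 0.1211, 0.1243]
tcp_rot: [[0.542, 0.84, -0.0], [0.84, -0.542, 0.0], [-0.0, -0.0, -1.0]]
force: [-1.2, -0.2, -1.8]
opening: 0.315
```

>>> send_rows([
  [[0,0,-0.03,0,1],[0,0,-0.03,0,1],[0,0,0,0,1]],
])

```text
time_s: 14.8
position: [0.5634, 0.1211, 0.1225]
tcp_rot: [[0.542, 0.84, -0.0], [0.84, -0.542, 0.0], [-0.0, -0.0, -1.0]]
force: [1.3, -0.6, -1.7]
opening: 0.313
```

Run:
```python
from fit import *
s=st();d=imaging.capture("wrist");cv2.imwrite("pics/w8.png",d["img"])
d=imaging.capture("side");cv2.imwrite("pics/s8.png",cv2.resize(d["img"][170:290,190:330],None,fx=5,fy=5,interpolation=2))
```

```text
t 14.8 pos [0.5634 0.1211 0.1225] yaw 57.17 F [ 1.3 -0.6 -1.7] M [-0.02 -0.02 -0.01] open 0.313 j6 33.9
```

View pics/s8.png

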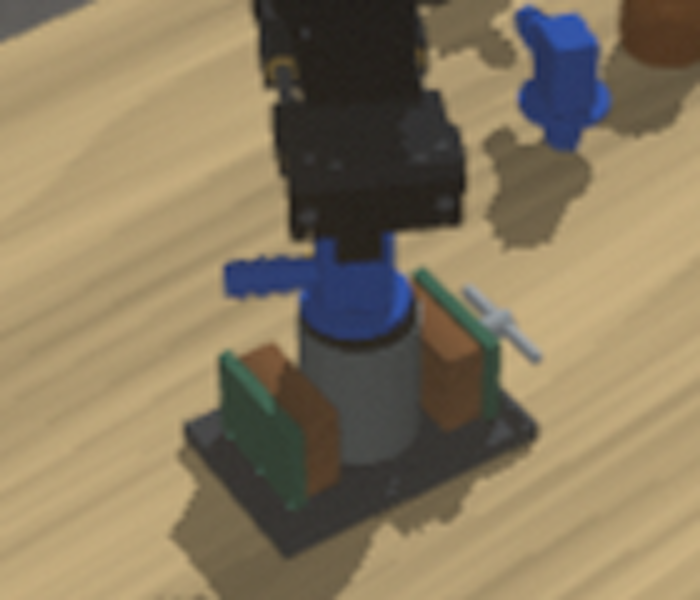

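View pics/w8.png

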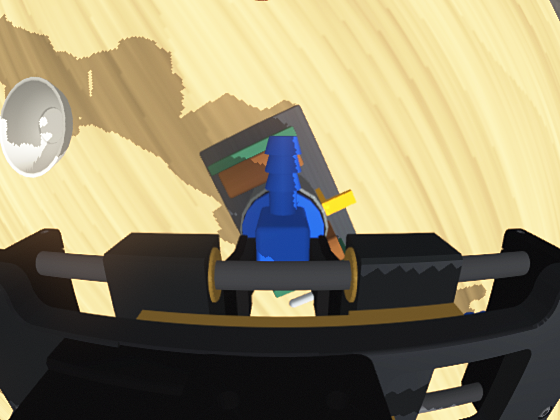

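The side view shows the flange at (358,315) just above the dark ring on the grey tube, so the lugs are through the slots. I'll continue down in small steps until the ring is felt.

>>> send_rows([
  [[0,0,-0.03,0,1],[0,0,0,0,1]],
])

```text
time_s: 15.1
position: [0.5635, 0.1211, 0.1217]
tcp_rot: [[0.542, 0.84, -0.0], [0.84, -0.542, -0.0], [-0.0, -0.0, -1.0]]
force: [0.2, 0.4, -0.9]
opening: 0.319
```

>>> send_rows([
  [[0,0,-0.03,0,1],[0,0,0,0,1]],
])

```text
time_s: 15.3
position: [0.5634, 0.1211, 0.1207]
tcp_rot: [[0.542, 0.84, -0.0], [0.84, -0.542, 0.0], [-0.0, -0.0, -1.0]]
force: [0.7, -0.6, -2.1]
opening: 0.313
```

>>> send_rows([
  [[0,0,-0.02,0,1],[0,0,0,0,1],[0,0,0,0,1]],
])

```text
time_s: 15.6
position: [0.5636, 0.1211, 0.1203]
tcp_rot: [[0.542, 0.84, 0.0], [0.84, -0.542, -0.0], [0.0, 0.0, -1.0]]
force: [-0.5, 0.1, -0.6]
opening: 0.319
```

>>> send_rows([
  [[0,0,-0.02,0,1],[0,0,0,0,1],[0,0,0,0,1]],
])

```text
time_s: 15.9
position: [0.5636, 0.121, 0.1199]
tcp_rot: [[0.542, 0.84, 0.0], [0.84, -0.542, -0.0], [0.0, 0.0, -1.0]]
force: [-0.4, -0.9, 1.5]
opening: 0.317
```

>>> send_rows([
  [[0,0,-0.02,0,1],[0,0,0,0,1],[0,0,0,0,1]],
])

```text
time_s: 16.2
position: [0.5636, 0.121, 0.1192]
tcp_rot: [[0.542, 0.84, 0.0], [0.84, -0.542, -0.0], [0.0, 0.0, -1.0]]
force: [-1.0, -0.4, 2.5]
opening: 0.313
```

The ring is felt: Fz went from about -1.5 to +2.5 N, with the flange at its expected height. Now I'll turn clockwise in small portions, watching forces.

>>> send_rows([
  [[0,0,0,-0.5,1],[0,0,0,-0.5,1],[0,0,0,-0.5,1],[0,0,0,-0.5,1],[0,0,0,0,1]],
])

```text
time_s: 16.7
position: [0.5633, 0.1211, 0.1191]
tcp_rot: [[0.698, 0.716, -0.0], [0.716, -0.698, 0.0], [-0.0, -0.0, -1.0]]
force: [-0.5, -0.3, 3.1]
opening: 0.315
```

```bash
python3 -c "
from h import *
st()"
```

```text
t 16.7 pos [0.5633 0.1211 0.1191] yaw 45.71 F [-0.5 -0.3  3.1] M [-0.    0.2   0.03] open 0.315 j6 45.3
```

>>> send_rows([
  [[0,0,0,-0.5,1],[0,0,0,-0.5,1],[0,0,0,-0.5,1],[0,0,0,-0.5,1],[0,0,0,0,1]],
])

```text
time_s: 17.2
position: [0.5634, 0.1212, 0.1191]
tcp_rot: [[0.826, 0.564, -0.0], [0.564, -0.826, 0.0], [0.0, -0.0, -1.0]]
force: [-1.8, 0.2, 3.3]
opening: 0.316
```

>>> send_rows([
  [[0,0,0,-0.5,1],[0,0,0,-0.5,1],[0,0,0,-0.5,1],[0,0,0,-0.5,1],[0,0,0,0,1]],
])

```text
time_s: 17.7
position: [0.5634, 0.1212, 0.1191]
tcp_rot: [[0.921, 0.389, -0.0], [0.389, -0.921, 0.0], [-0.0, -0.0, -1.0]]
force: [-0.9, 0.2, 2.4]
opening: 0.318
```

Run:
```python
from fit import *
s=st();d=imaging.capture("wrist");cv2.imwrite("pics/w9.png",d["img"])
```

```text
t 17.7 pos [0.5634 0.1212 0.1191] yaw 22.88 F [-0.9  0.2  2.4] M [ 0.1   0.26 -0.  ] open 0.318 j6 68.1
```

View pics/w9.png

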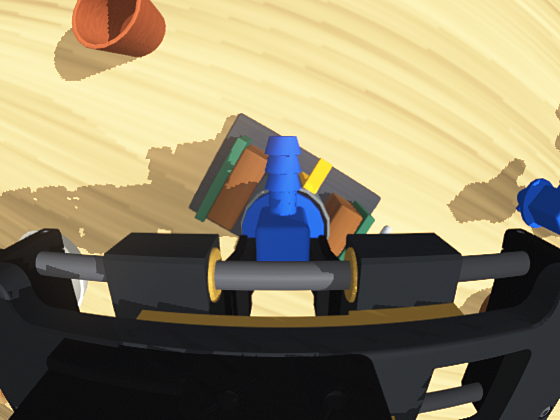

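The spout follows the tool. The mark at (318,176) is still about 31° clockwise, and forces are low. I'll continue.

>>> send_rows([
  [[0,0,0,-0.5,1],[0,0,0,-0.5,1],[0,0,0,-0.5,1],[0,0,0,-0.5,1],[0,0,0,0,1]],
])

```text
time_s: 18.25
position: [0.5636, 0.1212, 0.1191]
tcp_rot: [[0.98, 0.198, 0.0], [0.198, -0.98, 0.0], [0.0, -0.0, -1.0]]
force: [-1.7, 0.2, 2.8]
opening: 0.317
```

>>> send_rows([
  [[0,0,0,-0.5,1],[0,0,0,-0.5,1],[0,0,0,0,1]],
])

```text
time_s: 18.55
position: [0.5636, 0.1212, 0.1191]
tcp_rot: [[0.995, 0.1, 0.0], [0.1, -0.995, 0.0], [0.0, -0.0, -1.0]]
force: [-0.6, 0.3, 1.8]
opening: 0.316
```

Run:
```python
from fit import *
s=st();d=imaging.capture("wrist");cv2.imwrite("pics/w10.png",d["img"])
```

```text
t 18.55 pos [0.5636 0.1212 0.1191] yaw 5.72 F [-0.6  0.3  1.8] M [ 0.19  0.18 -0.  ] open 0.316 j6 85.3
```

View pics/w10.png

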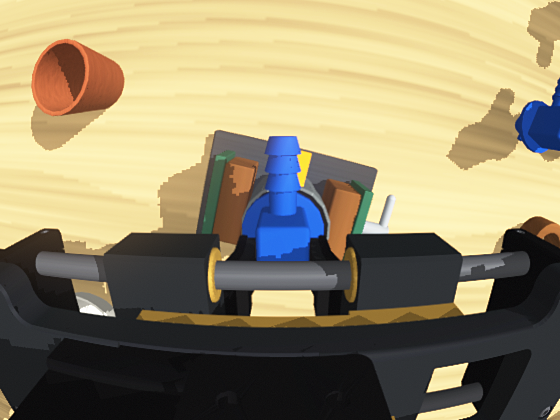

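>>> send_rows([
  [[0,0,-0.004,-0.4,1],[0,0,-0.004,-0.4,1],[0,0,0,0,1]],
])

```text
time_s: 18.9
position: [0.5637, 0.1212, 0.1189]
tcp_rot: [[1.0, 0.02, 0.0], [0.02, -1.0, 0.0], [0.0, -0.0, -1.0]]
force: [-0.4, 0.6, 2.9]
opening: 0.318
```

>>> send_rows([
  [[0,0,-0.005,-0.4,1],[0,0,-0.005,-0.4,1],[0,0,0,0,1],[0,0,0,0,1]],
])

```text
time_s: 19.3
position: [0.5637, 0.1211, 0.1186]
tcp_rot: [[0.998, -0.06, 0.001], [-0.06, -0.998, 0.0], [0.001, -0.0, -1.0]]
force: [-0.8, 0.8, 3.3]
opening: 0.319
```

Run:
```python
from fit import *
s=st();d=imaging.capture("wrist");cv2.imwrite("pics/w11.png",d["img"])
cv2.imwrite("pics/w11c.png",cv2.resize(d["img"][110:260,190:390],None,fx=4,fy=4,interpolation=2))
```

```text
t 19.3 pos [0.5637 0.1211 0.1186] yaw -3.45 F [-0.8  0.8  3.3] M [ 0.24  0.16 -0.01] open 0.319 j6 94.5
```

View pics/w11c.png

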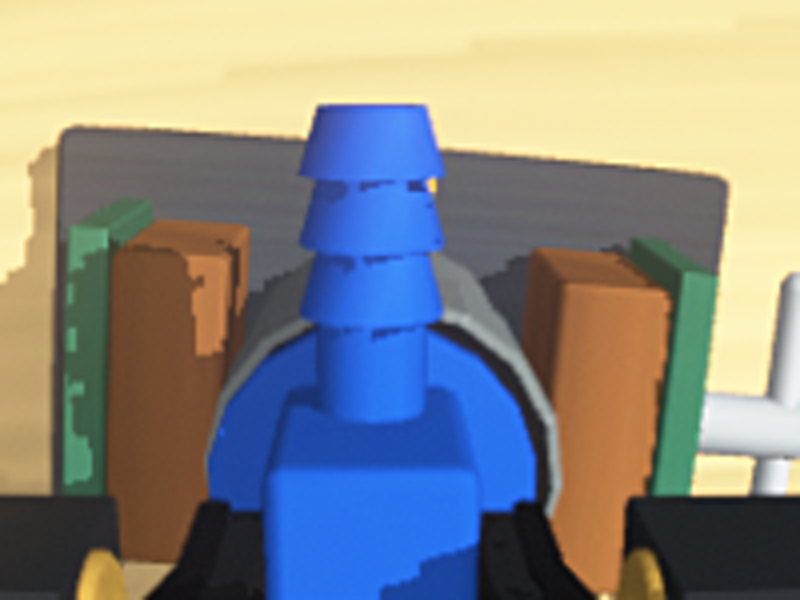

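>>> send_rows([
  [[0,0,0,-0.33,1],[0,0,0,-0.33,1],[0,0,0,-0.3,1],[0,0,0,0,1],[0,0,0,0,1]],
])

```text
time_s: 19.85
position: [0.5637, 0.1211, 0.1186]
tcp_rot: [[0.988, -0.156, 0.0], [-0.156, -0.988, 0.0], [0.0, -0.0, -1.0]]
force: [-0.3, 0.1, 2.0]
opening: 0.316
```

Run:
```python
from fit import *
import time
s=st();d=imaging.capture("wrist");s=st()
d=imaging.capture("top");cv2.imwrite("pics/t12.png",cv2.resize(d["img"][180:280,180:320],None,fx=5,fy=5,interpolation=2))
d=imaging.capture("side");cv2.imwrite("pics/s12.png",cv2.resize(d["img"][190:290,200:330],None,fx=6,fy=6,interpolation=2))
```

```text
t 19.85 pos [0.5637 0.1211 0.1186] yaw -9.0 F [-0.3  0.1  2. ] M [ 0.27  0.19 -0.03] open 0.316 j6 100.0
t 19.9 pos [0.5636 0.1211 0.1186] yaw -9.01 F [-1.   1.6  2.9] M [ 0.26  0.12 -0.  ] open 0.317 j6 100.0
```

View pics/s12.png

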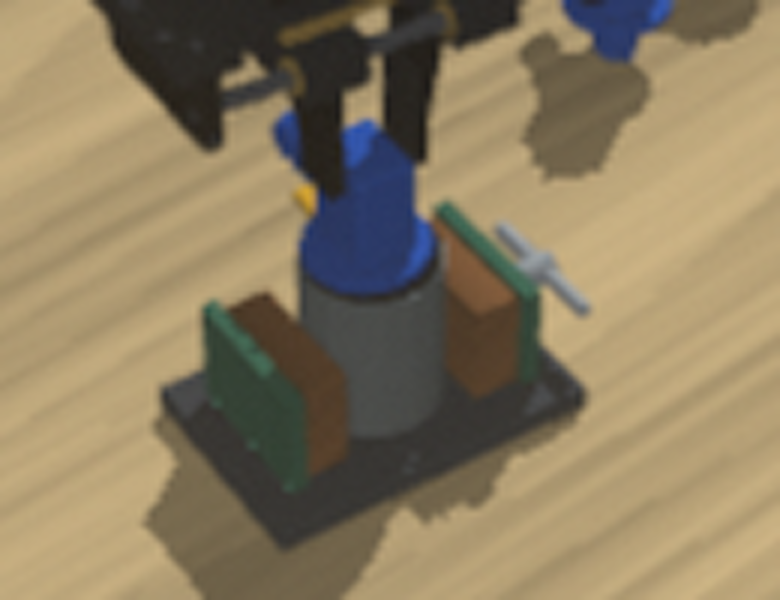

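The turn is at -9°, but I am still supplying about 4 N of downward push. To check that the thread holds, I'll ease the tool up slightly while still gripping.

>>> send_rows([
  [[0,0,0.02,0,1],[0,0,0,0,1],[0,0,0,0,1]],
])

```text
time_s: 20.3
position: [0.5636, 0.1211, 0.1189]
tcp_rot: [[0.988, -0.157, 0.0], [-0.157, -0.988, 0.0], [0.0, -0.0, -1.0]]
force: [0.8, 1.0, 1.3]
opening: 0.317
```

```bash
python3 -c "
from h import *
st();imaging.capture('top');st();imaging.capture('top');st()"
```

```text
t 20.3 pos [0.5636 0.1211 0.1189] yaw -9.06 F [0.8 1.  1.3] M [0.24 0.02 0.05] open 0.317 j6 100.1
t 20.35 pos [0.5636 0.1211 0.1189] yaw -9.06 F [ 0.8  0.4 -0. ] M [ 0.31 -0.06  0.03] open 0.313 j6 100.1
t 20.4 pos [0.5635 0.1211 0.1189] yaw -9.06 F [0.  1.3 0.7] M [ 0.29 -0.07  0.01] open 0.321 j6 100.1
```

>>> send_rows([
  [[0,0,0.02,0,1],[0,0,0,0,1],[0,0,0,0,1]],
])

```text
time_s: 20.7
position: [0.5633, 0.1211, 0.1191]
tcp_rot: [[0.987, -0.158, -0.001], [-0.158, -0.987, 0.0], [-0.001, -0.0, -1.0]]
force: [1.4, 1.8, -5.0]
opening: 0.316
```

```bash
python3 -c "
from h import *
st();imaging.capture('top');st();imaging.capture('top');st()"
```

```text
t 20.7 pos [0.5633 0.1211 0.1191] yaw -9.07 F [ 1.4  1.8 -5. ] M [ 0.34 -0.28  0.02] open 0.316 j6 100.1
t 20.75 pos [0.5633 0.1211 0.1191] yaw -9.07 F [ 1.2  0.9 -5.1] M [ 0.35 -0.26 -0.02] open 0.318 j6 100.1
t 20.8 pos [0.5632 0.1211 0.1191] yaw -9.07 F [ 1.   0.8 -5.9] M [ 0.38 -0.27 -0.02] open 0.317 j6 100.1
```

Pulling up meets -5.5 N while the tool barely moves, staying about 0.9 mm below the height of first ring contact. The thread has engaged and is holding the ring down. I'll go back to neutral and let go.

>>> send_rows([
  [[0,0,-0.015,0,1],[0,0,0,0,1],[0,0,0,0,0.2],[0,0,0,0,-0.2],[0,0,0,0,-0.6],[0,0,0,0,-1],[0,0,0,0,-1],[0,0,0,0,-1],[0,0,0,0,-1],[0,0,0,0,-1],[0,0,0.3,0,-1],[0,0,0.6,0,-1],[0,0,0.8,0,-1],[0,0,0.8,0,-1],[0,0,0.6,0,-1],[0,0,0,0,-1]],
])

```text
time_s: 22.4
position: [0.5657, 0.1212, 0.2157]
tcp_rot: [[0.988, -0.157, 0.007], [-0.157, -0.988, 0.0], [0.007, -0.001, -1.0]]
force: [0.8, 0.3, 0.1]
opening: 1.003
```

Run:
```python
from fit import *
s=st();d=imaging.capture("wrist");P=wpose(s,d);cv2.imwrite("pics/w13.png",d["img"])
x=fit([(d,P,1)],(.5637,.1204,np.radians(-9)),.089)
marks("wrist",["mark_tip","spout_tip","elbow","port_mouth"])
im=cv2.resize(d["img"][90:260,190:380],None,fx=4,fy=3.5,interpolation=2);cv2.imwrite("pics/w13c.png",im)
```

```text
t 22.4 pos [0.5657 0.1212 0.2157] yaw -9.06 F [0.8 0.3 0.1] M [ 0.06 -0.01  0.01] open 1.003 j6 100.1
fit x,y,z [0.5638 0.1222 0.0842] yaw -9.0 cost 0.047 of 1
wrist mark_tip [([0.6132, 0.1106, 0.0823], 0.66)]
wrist spout_tip [([0.6227, 0.1085, 0.1148], 0.94), ([0.7329, -0.1507, 0.0499], 0.67)]
wrist elbow [([0.5625, 0.1239, 0.0866], 0.89), ([0.6723, -0.134, 0.0299], 0.81), ([0.5635, 0.1201, 0.0004], 0.62)]
wrist port_mouth []
```

View pics/w13.png

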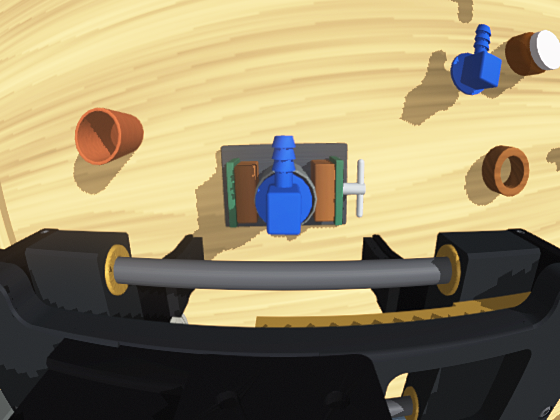

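After letting go, the elbow stands at (285,195) in line with the clamp, and the spout covers the mark. Its fitted yaw is -9.0° against the mark's -7.7 to -8.5°. The jar, cup and bowl were not approached. I'll do one quick independent check from the top and side views, then hand in.

Run:
```python
from fit import *
for c in ("side","top"):
    d=imaging.capture(c);marks(c,["spout_tip","elbow"])
    for t in ["glaze_jar_center","bowl_center","brush_cup_center"]: print(c,t,[np.round(r["at"],3).tolist() for r in mark_of(c,t)][:1])
    cv2.imwrite(f"pics/{c}14.png",cv2.resize(d["img"][170:290,180:330],None,fx=5,fy=5,interpolation=2))
```

```text
side spout_tip [([0.729, -0.1509, 0.0479], 0.8), ([0.6268, 0.1079, 0.1095], 0.61), ([0.7735, -0.2048, 0.0492], 0.37)]
side elbow [([0.6749, -0.1265, 0.026], 0.79), ([0.5705, 0.1185, 0.091], 0.58), ([0.8393, -0.2222, 0.0278], 0.48)]
side glaze_jar_center [[0.7, -0.247, 0.033]]
side bowl_center [[0.403, 0.324, 0.022]]
side brush_cup_center [[0.663, 0.31, 0.037]]
top spout_tip [([0.7758, -0.2065, 0.0508], 0.8), ([0.727, -0.1477, 0.051], 0.67), ([0.5735, -0.3472, 0.0509], 0.59), ([0.5442, -0.1836, 0.0006], 0.38)]
top elbow [([0.5813, -0.4032, 0.0312], 0.78), ([0.8419, -0.2217, 0.0315], 0.76), ([0.6737, -0.1274, 0.0291], 0.57), ([0.563, 0.1212, 0.091], 0.41)]
top glaze_jar_center [[0.702, -0.244, 0.031]]
top bowl_center [[0.701, -0.245, 0.033]]
top brush_cup_center [[0.662, 0.308, 0.039]]
```

View pics/side14.png

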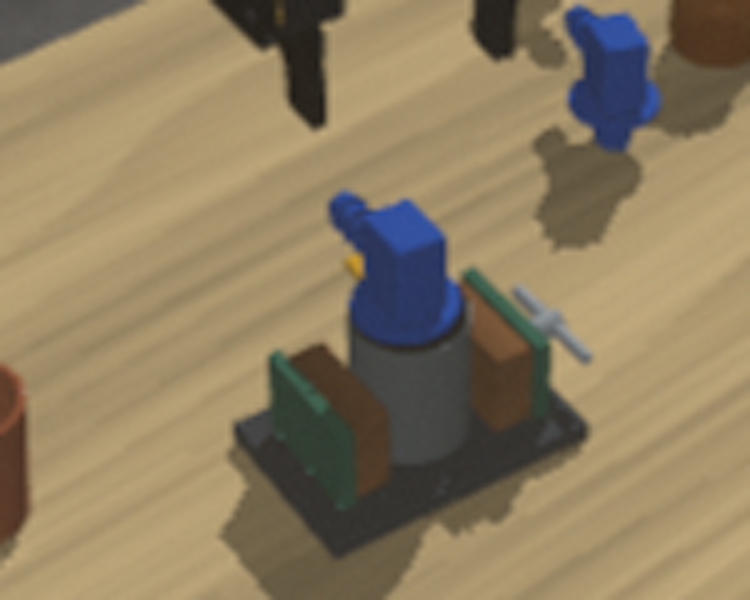

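The side view shows the elbow upright on the tube at (405,290), the spout above the yellow mark at (355,266), and the fingers clear. I'm handing in.

```bash
python3 -c "
from rig import bot
print(bot.hand_in())"
```

```text
the job is handed in; nothing more can be done
None
```

I screwed the blue elbow from the stand into the port until its spout lay along the yellow mark, let it go, and handed the job in at about 23 s. The hand-in gives no verdict.

- **Thread start:** The slots showed in the wrist camera, 66° counter-clockwise of the mark. The lugs dropped through them with no felt resistance.
- **Turning:** I turned clockwise about 66° under roughly 4 N of push. Before letting go, a light upward pull met about 5 N, so the thread is holding. The tool was then about 0.9 mm below where it first touched the sealing ring.
- **Final position:** The spout fits at -9.0° against the mark's -7.7° to -8.5°. The elbow is upright and within about 2 mm of the port axis, and the gripper is open and clear above it.
- **Other objects:** I did not go near the jar, bowl or cup.

**Checks that disagreed or failed:**
- The wrist fit put the flange height at 84 mm, but single-view height fits had read low before. The networks and the force readings put it at about 87–91 mm.
- The top camera reported the bowl at the jar's position, which is a misdetection. The side view has it at about (0.40, 0.32), as at an earlier look.
- The ring's compression is inferred from forces and tool height, because I could not read it directly.

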